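# Bed a turned leg blank in the V-block and hold it down

### The job

The turned leg blank is to be held in the bench's V-block for the carver, but the plywood end stop is still standing in the block's cross slot: draw the stop straight up out of its slot and lay it flat in the bench tray. Then pick up the blank, lay it lengthwise in the V, roughly centred along the block and bedded on both sloping faces, and press it down with about the weight of a kilogram; finish while still holding it pressed like that, not letting go. Leave the mallet, the gouge, the mug and the short offcut where they are.

Things in the scene. Friction and masses are not known exactly. Their poses are not given: they have to be found in the camera images.
- v_seat (a point): The place of the blank in the V-block: the point where the centre of the blank's barrel (blank_mid) lies when the blank is bedded on both faces and centred along the block; 74.8 mm above the bench, 14.8 mm above the block's top face. Its x axis runs along the V (level), its z axis is up. A blank let loose at the seat beds itself.
- v_block: The V-block: light beech, screwed to the bench, 220 long (x) x 110 wide (y) x 60 mm high, with a 90-degree V along the middle of its top (44 mm wide at the top, faces at 45 degrees), two cross slots, and a screw lug 28 mm long, 60 wide, 20 high at each end. Origin at the centre of its underside, axes as v_seat. Fixed.
- v_left: The V-block's left sloping half (its +y side); its origin is the middle of the line on which the seated blank touches it, axes as v_seat. Fixed.
- v_right: The V-block's right sloping half (its -y side); its origin is the middle of the line on which the seated blank touches it, axes as v_seat. Fixed.
- kerf_mouth (a point): The cross slot in which the stop stands: the middle of its mouth, level with the block's top face, 60 mm above the bench, 45 mm from the block's middle towards the robot. It runs across the whole block (along y), 11 mm wide and 40 mm deep, open at the top and both sides. A like slot beyond the middle is empty. Axes as v_seat.
- stop_mid (a point): The end stop: a loose plywood plate 8 mm thick (its x) x 90 mm wide (its y) x 85 mm high (its z), about 45 g; this point is its centre. It stands on the floor of the slot, its upper 45 mm standing clear above the block's top face, its thickness along the V. Pinch it by the upper edge across its thickness; stood on edge it tips over at a push.
- blank_mid (a point): The turned leg blank: a solid light-wood cylinder (barrel) 52 mm in diameter and 180 mm long, along its x, with a 26 mm thick, 25 mm long tenon at its +x end; about 0.16 to 0.25 kg. This point is the centre of the barrel. It lies loose on the bench, 26 mm up, and can roll. Either end may point either way in the V.
- tray: The bench tray: an open dark wooden tray 240 (x) x 160 (y) x 35 mm high, wall and floor 7 mm; origin at the centre of its underside. Fixed.
- mallet_mid (a point): Bystander: carver's round wooden mallet standing on its head, 80 mm across, 225 mm high, point 110 mm up.
- offcut_center (a point): Bystander: short round offcut standing on end, 52 mm in diameter, 80 mm high; its centre.
- gouge_mid (a point): Bystander: carving gouge lying on the bench, 255 mm long along its x, wooden handle towards -x; point near the middle, 14 mm up.
- mug_mid (a point): Bystander: white mug, 80 mm across, 95 mm high; its centre.
Not all that is in view belongs to the job. Of the things like the part that bears stop_mid, leave any that is green; of the rest the larger one is meant. Leave any pink look-alike of the part that bears blank_mid alone.

How it is judged (in metres and radians):
On the way, in this order (a step that is already met when the one before it is completed fails the run):
1. the stop is drawn up clear of its slot, still upright and over it (z of stop_mid in the frame of kerf_mouth above 0.043 m and angle between stop_mid's own z axis and vertical below 0.4 rad and x of stop_mid in the frame of kerf_mouth between -0.03 and 0.03 m and y of stop_mid in the frame of kerf_mouth between -0.05 and 0.05 m), for 0.02 s.
2. the stop lies flat in the tray, released and at rest (x of stop_mid in the frame of tray between -0.125 and 0.125 m and y of stop_mid in the frame of tray between -0.085 and 0.085 m and z of stop_mid in the frame of tray below 0.025 m and contact force between the fingers and stop below 0.1 N and linear speed of stop below 0.03 m/s), for 0.2 s.
3. the blank is lifted off the bench (height (world z) of blank_mid above 0.06 m and contact force between the fingers and blank above 1 N), for 0.1 s.
At the end, for the whole second after the job is handed in: The blank is bedded in the V (centre within 3 mm across and in height, 25 mm lengthwise, axis within 0.05 rad), still, each sloping face bearing 3 to 30 N, the fingers still on it; the stop lies flat in the tray, released and at rest (all of step 2 and z of blank_mid in the frame of v_seat between -0.003 and 0.003 m and y of blank_mid in the frame of v_seat between -0.003 and 0.003 m and x of blank_mid in the frame of v_seat between -0.025 and 0.025 m and angle between the x axis of blank_mid and the x axis of v_seat, either way round below 0.05 rad and contact force between blank and v_left between 3 and 30 N and contact force between blank and v_right between 3 and 30 N and contact force between the fingers and blank above 2 N and linear speed of blank below 0.02 m/s); the arm keeps its last pose, push and grip.
It fails at once if a bystander (mallet) is shifted by more than 30 mm (distance of mallet_mid from where it was at the start of the episode above 0.03 m).
It fails at once if a bystander (offcut) is shifted by more than 30 mm (distance of offcut_center from where it was at the start of the episode above 0.03 m).
It fails at once if a bystander (gouge) is shifted by more than 30 mm (distance of gouge_mid from where it was at the start of the episode above 0.03 m).
It fails at once if a bystander (mug) is shifted by more than 30 mm (distance of mug_mid from where it was at the start of the episode above 0.03 m).
It also fails if it takes over 58 s, if anything falls off the work surface, if the arm or the gripper's body presses on something with over 40 N, if the wrist force passes 120 N, or if a joint passes its speed limit or range.

### The arm

A 6-joint arm with a two-finger parallel gripper is mounted at the origin on the work surface. World frame = base frame: x ahead of the robot, y to its left, z up, the work surface at z = 0. Lengths are in mm, angles in degrees, forces in N, time in s.
With the tool pointing down it reaches from about 350 to 850 mm from the base axis. Payload 8.1 kg.
Tool frame: the origin (TCP) lies midway between the tips of the shut fingers; the grasp point (between the pads) lies 19 mm behind it; z points along the fingers, y is the line along which they close (so a half turn about z gives the same grasp; the last joint's range is limited). The gripper opens to 85 mm and grips with 20 to 120 N. Pads are 22 mm wide; open, the fingers measure 114 mm over their backs; the gripper's body (76 mm by 85 mm) begins 54 mm behind the grasp point. The pads swing forward as they close: fully open they stand 13 mm farther back than shut.
Start: joints at [-67.976, 7.471, 85.268, -0, 87.261, -4.893], TCP at [271.644, -534.99, 231.292] pointing down, gripper open.
Joint ranges: [-169.43, 169.43], [-51.17, 129.36], [1.28, 143.12], [-76.62, 256.62], [0, 156.53], [-152.29, 152.29]. Speed limits (degrees/s): [136.94, 136.94, 159.86, 180, 180, 180].

### API

Orientations are given as [roll, pitch, yaw] about the fixed x, y, z axes, in that order (R = Rz(yaw) Ry(pitch) Rx(roll)).
In Python, from bench import r gives the robot as it stands. The module is installed in compiled form; this text tells all that it offers.
- The arm moves only by the tool jog_arm, never from a script. Its argument "rows" is a list of rows, each a list of 2 entries, a list of its own where there are three numbers: the shift along the tool's x, y, z in mm, then the turn, a rotation vector about the tool's x, y, z in rad. A call has 1 to 10 rows; each row is the pose to reach, as a shift and turn from the pose commanded when the call began, along the tool's axes at that moment; what a row does not reach only later rows make up. A row lasts 1/10 s, in which the tool goes at most 50 mm and 8.59 degrees, less where a joint would pass 70% of its speed; a pose out of reach is approached as far as the arm can. A call with a gripper value outside its range is refused whole. "grip" is the finger opening in mm, from 0 to 85.4, set as the call begins (left out, the last holds). The fingers move at their own pace and stop on an object; "force" is the grip in N (left out, the last holds). Time passes only in rows, so rows that repeat a pose let the fingers close. It gives the time, the measured TCP pose, the force, the opening and the grip force at its end, in the units of the state.
- r.sense(): the state, without advancing time (a new reading comes with each control period).
- r.snapshot(name): name is "scene" or "top" or "wrist"; returns (picture, depth): 384x512x3 uint8, blue, green, red; 384x512 float32, mm along the optical axis (not along the pixel's ray), 0 where there is no reading.
- r.camera_params(name): a dict with "fx", "fy", "cx", "cy" (pixels), "dist_coeffs" ([k1, k2, p1, p2, k3] as OpenCV has them; the pictures are not rectified), "pose" (4x4, takes a point from camera to world coordinates); the wrist camera has in their place "tool_from_camera" (4x4, takes a point from camera to tool coordinates, whose origin is the TCP and whose axes are the flange's). Camera axes: x right, y down, z forward; pixel columns grow to the right and rows downward; lengths in mm; the calibration is good to about 2 mm. A picture is of the moment at which its call begins: read the wrist's pose just before it. camera_params takes no time and is no camera call.
- r.hand_in(): hands the job in; it is judged then, once.
The state is a dict: "time": time; "joint_pos": joint angles; "qd": joint speeds; "joint_efforts": joint torques, N m; "tool_pos": TCP position; "tcp_rot": TCP orientation; "ft_force": force on the tool from outside, world axes, zero at the start; "wrist_torque": the same for the moment, N m; "finger_gap": finger opening in mm; "grip_force": force on a finger pad.
Only numpy, scipy, OpenCV 4.12 (cv2) and the standard library are available. Lean on these libraries where they do the work, as an engineer would, in place of code of your own. Each camera call takes 0.05 s, during which the arm holds its last target. There are 200 camera calls.

## Working session

There is one attempt and no reset: what is moved stays moved. The work goes in short steps, Python scripts to look and compute and a tool call to move; the robot and the scene stay as the last step left them, time stands still between calls to the robot, and variables do not carry over. Pictures are saved under pics/ and viewed, at most 10 in all, crops included, and the job is handed in when it is done.

Besides the shell and the picture viewer there is one more tool, called as name([rows], argument=value, ...), one row to a line, values as JSON. jog_arm: Moves the arm, as the interface text tells. Its arguments: {"type":"object","properties":{"rows":{"type":"array"},"grip":{"type":"number"},"force":{"type":"number"}},"required":["rows"]}

```bash
mkdir -p pics
python3 - <<'E'
from bench import r
import cv2,numpy as np
s=r.sense();print({k:np.round(v,3).tolist() for k,v in s.items()})
for n in("scene","top"):
    p,d=r.snapshot(n);cv2.imwrite(f"pics/{n}0.png",p);np.savez(f"{n}0.npz",p=p,d=d)
    c=r.camera_params(n);print(n,{k:np.round(v,4).tolist() for k,v in c.items()}, (d>0).mean())
print(r.camera_params("wrist"))
E
```

```text
{'time': 0.0, 'joint_pos': [-67.974, 7.513, 85.33, -0.001, 87.261, -4.893], 'qd': [-0.109, 0.009, -0.043, 0.047, -0.011, 0.011], 'joint_efforts': [0.0, -56.94, -50.055, -0.0, 0.015, 0.0], 'tool_pos': [271.444, -534.466, 230.255], 'tcp_rot': [-179.896, -0.008, 26.918], 'ft_force': [0.068, 0.289, -0.349], 'wrist_torque': [0.015, -0.052, -0.053], 'grip_force': 0.0, 'finger_gap': 85.261}
scene {'fx': 367.2208, 'fy': 367.2208, 'cx': 255.561, 'cy': 191.5269, 'dist_coeffs': [-0.0793, 0.0, 0.0, 0.0, 0.0], 'pose': [[-0.462, 0.6184, -0.6357, 1174.7647], [0.8869, 0.3238, -0.3295, 184.8714], [0.0021, -0.716, -0.698, 726.481], [0.0, 0.0, 0.0, 1.0]]} 0.9960734049479166
top {'fx': 460.8181, 'fy': 460.8181, 'cx': 257.0824, 'cy': 198.1793, 'dist_coeffs': [-0.1246, 0.0, 0.0, 0.0, 0.0], 'pose': [[0.0294, -0.985, 0.1703, 353.7891], [-0.9995, -0.0301, -0.0018, -121.8445], [0.0069, -0.1701, -0.9854, 1308.9724], [0.0, 0.0, 0.0, 1.0]]} 0.99615478515625
{'fx': 293.4966628127558, 'fy': 293.4966628127558, 'cx': 253.0372607601286, 'cy': 193.14326407674523, 'dist_coeffs': array([-0.05085294,  0.        ,  0.        ,  0.        ,  0.        ]), 'tool_from_camera': array([[ 1.02808800e-03, -9.56196627e-01, -2.92723340e-01,
         7.57795728e+01],
       [ 9.99999253e-01,  1.17643300e-03, -3.30735614e-04,
         6.08046378e-01],
       [ 6.60617676e-04, -2.92722781e-01,  9.56197122e-01,
        -1.41691909e+02],
       [ 0.00000000e+00,  0.00000000e+00,  0.00000000e+00,
         1.00000000e+00]])}
```

View pics/scene0.png

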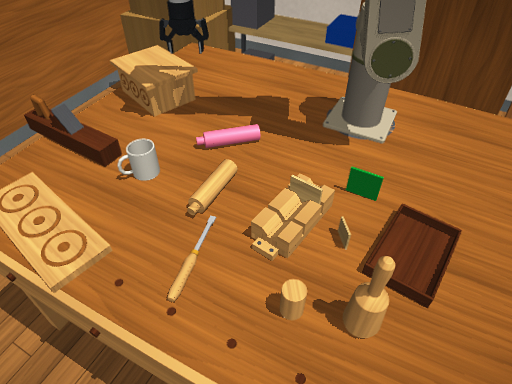

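View pics/top0.png

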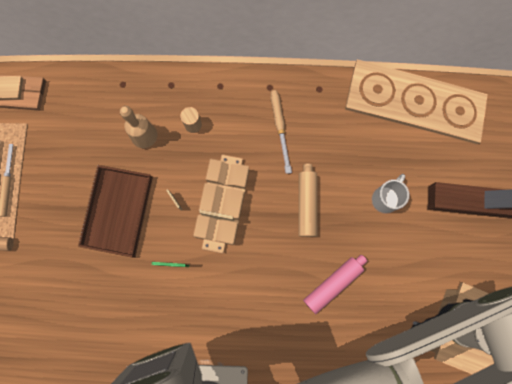

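The scene view shows the V-block at about (293,215) with the tall stop in its robot-side slot (308,188). The green plate (365,184) and the small plate (344,232) are decoys, and so is the pink blank (230,136). The top view shows the block at (222,203), the tray at (117,210), the blank at (308,203) with its tenon towards +x, and the gouge, mallet, offcut and mug all clear of these.

```bash
cat > h.py <<'E'
from bench import r
import cv2,numpy as np
def cloud(n,p,d,T=None):
    c=r.camera_params(n);K=np.array([[c["fx"],0,c["cx"]],[0,c["fy"],c["cy"]],[0,0,1]])
    v,u=np.mgrid[:384,:512]
    q=cv2.undistortPoints(np.stack([u,v],-1).reshape(-1,1,2).astype(np.float64),K,np.array(c["dist_coeffs"])).reshape(384,512,2)
    X=np.dstack([q[...,0]*d,q[...,1]*d,d])
    T=np.array(c["pose"]) if T is None else T
    W=X@T[:3,:3].T+T[:3,3]; W[d<=0]=np.nan
    return W
def rect(P):
    c,s,a=cv2.minAreaRect(P[:,:2].astype(np.float32)); return np.round(c,1),np.round(s,1),round(a,2)
E
python3 - <<'E'
from h import *
for n in("top","scene"):
    z=np.load(n+"0.npz");W=cloud(n,z["p"],z["d"]);H=cv2.cvtColor(z["p"],cv2.COLOR_BGR2HSV)
    if n=="top": W0=W; 
    def at(cx,cy,R,lo,hi,f=None):
        m=(np.hypot(W[...,0]-cx,W[...,1]-cy)<R)&(W[...,2]>lo)&(W[...,2]<hi); return W[m]
    t=z["d"]
    if n=="top":
        bx=W[203,222];tr=W[210,117];bl=W[203,308]; print("centres",bx.round(),tr.round(),bl.round())
    for nm,a in dict(blocktop=(*bx[:2],130,55,64),stop=(*bx[:2],100,70,115),tray=(*tr[:2],155,28,40),trayfloor=(*tr[:2],90,-5,20),blank=(*bl[:2],125,15,60),bench=(*bl[:2],150,-8,8)).items():
        P=at(*a); print(n,nm,len(P),*( (rect(P),np.percentile(P[:,2],[5,50,95]).round(1)) if len(P)>5 else ()))
E
```

```text
centres [556. -27.  40.] [532. 279.   5.] [ 562. -266.   50.]
top blocktop 1814 (array([565.5,   8. ]), array([179.3, 220.7]), 80.65) [56.3 60.2 63.3]
top stop 156 (array([515.3, -17.7]), array([88.8,  8.8]), 80.97) [ 74.6 104.  108.9]
top tray 733 (array([528.5, 279. ]), array([164.1, 241.5]), 81.76) [29.4 34.4 38.8]
top trayfloor 2764 (array([531. , 272.7]), array([166. , 178.9]), 80.4) [ 2.5  7.5 12.4]
top blank 1248 (array([ 576. , -263.5]), array([213.9,  81.4]), 12.14) [29.2 47.5 54.6]
top bench 7016 (array([ 562.4, -265.9]), array([299. , 298.4]), 65.33) [-3.3  0.9  5.3]
scene blocktop 1562 (array([567.1,   9. ]), array([174.5, 223.8]), 80.35) [55.7 57.9 60.1]
scene stop 393 (array([518.8, -13.1]), array([91.1, 12.5]), 81.08) [ 72.   90.7 103.6]
scene tray 853 (array([531.1, 281.9]), array([161.6, 243.7]), 80.66) [29.1 32.6 35.1]
scene trayfloor 2954 (array([530.3, 280.2]), array([177. , 174.2]), 54.27) [2.8 5.4 7.7]
scene blank 1131 (array([ 576.5, -262.1]), array([206.6,  74.3]), 8.12) [21.1 42.6 50.2]
scene bench 4832 (array([ 562.3, -265.6]), array([298.3, 297.7]), 55.94) [-4.4 -2.3 -0. ]
```

```bash
cat >> h.py <<'E'
from scipy.spatial.transform import Rotation as Ro
def pose():
    s=r.sense(); return np.array(s["tool_pos"]),Ro.from_euler("xyz",s["tcp_rot"],degrees=True)
def go(x,y,z,rpy):
    p,R=pose(); G=Ro.from_euler("xyz",rpy,degrees=True)
    print("shift",R.inv().apply(np.array([x,y,z])-p).round(1),"turn",(R.inv()*G).as_rotvec().round(4))
E
python3 - <<'E'
from h import *
go(517,-15,180,[180,0,81])
# the small and green plates
z=np.load("top0.npz");W=cloud("top",z["p"],z["d"])
print(W[199,173].round(),W[265,170].round(),W[120,190].round(),W[115,128].round())
E
```

```text
shift [ 454.1 -352.    51. ] turn [-1.50e-03 -9.00e-04 -9.44e-01]
[561. 109.  54.] [379. 101.  87.] [783.  71.  78.] [747. 208. 212.]
```

jog_arm([
  [[454,-352,0],[0,0,-0.944]],
  [[454,-352,0],[0,0,-0.944]],
  [[454,-352,0],[0,0,-0.944]],
  [[454,-352,0],[0,0,-0.944]],
  [[454,-352,0],[0,0,-0.944]],
  [[454,-352,0],[0,0,-0.944]],
  [[454,-352,0],[0,0,-0.944]],
  [[454,-352,0],[0,0,-0.944]],
  [[454,-352,0],[0,0,-0.944]],
  [[454,-352,0],[0,0,-0.944]],
], grip=85)

```text
time: 1.1
tool_pos: [485.5, -80.9, 231.1]
tcp_rot: [-180.0, 0.0, 81.0]
ft_force: [-0.1, -1.8, -0.1]
finger_gap: 84.8
grip_force: 0.0
```

Run:
```python
from h import *
go(517,-15,200,[180,0,81])
```

```text
shift [70.  20.8 31.1] turn [-0.0001  0.0001  0.    ]
```

jog_arm([
  [[35,10,15],[0,0,0]],
  [[70,21,31],[0,0,0]],
  [[70,21,31],[0,0,0]],
  [[70,21,31],[0,0,0]],
  [[70,21,31],[0,0,0]],
])

```text
time: 1.6
tool_pos: [516.9, -17.8, 200.6]
tcp_rot: [180.0, 0.0, 81.0]
ft_force: [-0.2, -0.6, 1.0]
finger_gap: 85.0
grip_force: 0.0
```

Run:
```python
from h import *
p,R=pose();P,d=r.snapshot("wrist");cv2.imwrite("pics/w1.png",P)
T=np.eye(4);T[:3,:3]=R.as_matrix();T[:3,3]=p;T=T@r.camera_params("wrist")["tool_from_camera"]
W=cloud("wrist",P,d,T);print(p.round(1))
m=(np.hypot(W[...,0]-517,W[...,1]+15)<70)&(W[...,2]>75)&(W[...,2]<115)
Q=W[m];print(len(Q),rect(Q),np.percentile(Q[:,2],[5,50,95]).round(1))
go(517,-15,74,[180,0,81])
```

```text
[516.9 -17.8 200.6]
1003 (array([516.5, -14. ]), array([89.4,  7.9]), 81.04) [102.5 104.  105.1]
shift [  3.1  -0.5 126.8] turn [ 0.0007  0.0003 -0.0011]
```

View pics/w1.png

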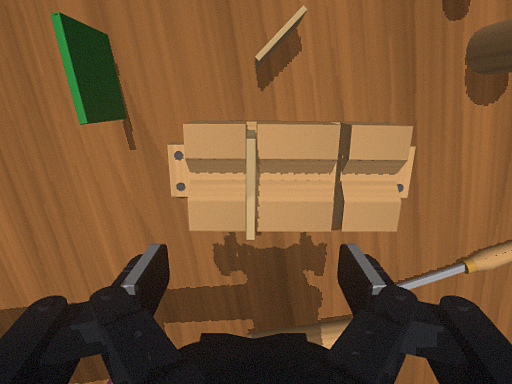

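The wrist view shows the stop edge-on at column 250, midway between the fingers (150 and 350). It agrees with the measured centre (516.5,-14) at 81°.

jog_arm([
  [[3,0,35],[0,0,0]],
  [[3,0,70],[0,0,0]],
  [[3,0,100],[0,0,0]],
  [[3,0,116],[0,0,0]],
  [[3,0,126],[0,0,0]],
  [[3,0,126],[0,0,0]],
  [[3,0,126],[0,0,0]],
])

```text
time: 2.35
tool_pos: [518.2, -14.7, 75.5]
tcp_rot: [179.9, -0.0, 81.0]
ft_force: [0.1, -0.0, -0.1]
finger_gap: 84.8
grip_force: 0.0
```

jog_arm([
  [[0,0,0],[0,0,0]],
  [[0,0,0],[0,0,0]],
  [[0,0,0],[0,0,0]],
  [[0,0,0],[0,0,0]],
  [[0,0,0],[0,0,0]],
  [[0,0,0],[0,0,0]],
  [[0,0,0],[0,0,0]],
  [[0,0,0],[0,0,0]],
  [[0,0,0],[0,0,0]],
  [[0,0,0],[0,0,0]],
], grip=2, force=40)

```text
time: 3.35
tool_pos: [517.1, -14.0, 74.4]
tcp_rot: [-179.9, -0.0, 81.0]
ft_force: [-5.5, 0.9, 5.1]
finger_gap: 7.4
grip_force: 41.1
```

jog_arm([
  [[0,0,-8],[0,0,0]],
  [[0,0,-18],[0,0,0]],
  [[0,0,-30],[0,0,0]],
  [[0,0,-42],[0,0,0]],
  [[0,0,-52],[0,0,0]],
  [[0,0,-60],[0,0,0]],
  [[0,0,-60],[0,0,0]],
  [[0,0,-75],[0,0,0]],
  [[0,0,-95],[0,0,0]],
  [[0,0,-115],[0,0,0]],
])

```text
time: 4.35
tool_pos: [517.0, -14.1, 190.0]
tcp_rot: [-179.9, 0.0, 81.0]
ft_force: [0.5, -0.1, -0.2]
finger_gap: 7.7
grip_force: 40.3
```

Run:
```python
from h import *
print(r.sense()["finger_gap"],r.sense()["grip_force"],pose()[0])
P,d=r.snapshot("scene");W=cloud("scene",P,d);cv2.imwrite("pics/s2.png",P[80:300,200:420])
m=(np.hypot(W[...,0]-517,W[...,1]+15)<60)&(W[...,2]>110)&(W[...,2]<205)
Q=W[m];print(np.percentile(Q[:,2],[1,5,50,95]).round())
c=np.array([530,280.]);a=np.array([.988,-.156])
b=c-48*a; print(b)
go(*b,189,[180,0,81])
```

```text
7.7066020903404615 40.32633662223816 [516.99138916 -14.06322387 190.03005043]
[135. 138. 169. 202.]
[482.576 287.488]
shift [292.4 -83.2   5. ] turn [ 0.0045 -0.0001  0.0001]
```

View pics/s2.png

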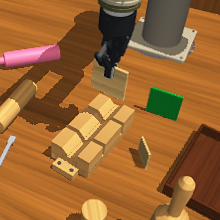

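jog_arm([
  [[20,-4,0],[0,0,0]],
  [[55,-11,0],[0.05,0,0]],
  [[95,-19,0],[0.1,0,0]],
  [[135,-26,0],[0.16,0,0]],
  [[175,-34,0],[0.22,0,0]],
  [[215,-42,0],[0.28,0,0]],
  [[250,-49,0],[0.34,0,0]],
  [[278,-54,0],[0.4,0,0]],
  [[292,-57,0],[0.4,0,0]],
  [[292,-57,0],[0.4,0,0]],
])

```text
time: 5.4
tool_pos: [506.5, 284.4, 188.5]
tcp_rot: [-157.1, 0.0, 81.1]
ft_force: [0.1, 0.5, -0.1]
finger_gap: 7.4
grip_force: 40.3
```

Run:
```python
from h import *
p,R=pose();print(p,r.sense()["finger_gap"], R.as_matrix()[:,2])
print("down 100, 127,130:",*[R.inv().apply([0,0,-k]).round(1) for k in (100,130)])
```

```text
[506.49686566 284.42828872 188.52219925] 7.358682083174373 [-0.38464915  0.05984052 -0.92112113]
down 100, 127,130: [ 0.  38.9 92.1] [  0.   50.6 119.7]
```

Go down 128 mm vertically: [0, 50, 118].

jog_arm([
  [[0,10,24],[0,0,0]],
  [[0,22,52],[0,0,0]],
  [[0,32,75],[0,0,0]],
  [[0,40,94],[0,0,0]],
  [[0,45,106],[0,0,0]],
  [[0,48,113],[0,0,0]],
  [[0,50,117],[0,0,0]],
  [[0,50,117],[0,0,0]],
  [[0,50,117],[0,0,0]],
])

```text
time: 6.3
tool_pos: [508.0, 283.3, 63.1]
tcp_rot: [-157.2, -0.0, 81.0]
ft_force: [0.1, 0.3, -0.1]
finger_gap: 7.7
grip_force: 40.3
```

jog_arm([
  [[0,0,0],[0,0,0]],
  [[0,0,0],[0,0,0]],
  [[0,0,0],[0,0,0]],
  [[0,0,0],[0,0,0]],
  [[0,0,0],[0,0,0]],
  [[0,0,0],[0,0,0]],
], grip=28)

```text
time: 6.9
tool_pos: [507.3, 283.1, 62.0]
tcp_rot: [-157.1, 0.0, 81.0]
ft_force: [-0.2, 0.5, 0.2]
finger_gap: 27.9
grip_force: 0.0
```

jog_arm([
  [[0,0,-8],[0,0,0]],
  [[0,0,-18],[0,0,0]],
  [[0,0,-30],[0,0,0]],
  [[0,0,-45],[0,0,0]],
  [[0,0,-65],[0,0,0]],
  [[0,0,-90],[0,0,0]],
  [[0,0,-120],[0,0,0]],
  [[0,0,-120],[0,0,0]],
  [[0,0,-120],[0,0,0]],
])

```text
time: 7.8
tool_pos: [554.7, 275.9, 174.4]
tcp_rot: [-157.3, -0.1, 81.0]
ft_force: [-0.1, -0.4, -0.5]
finger_gap: 27.9
grip_force: 0.0
```

Run:
```python
from h import *
P,d=r.snapshot("scene");W=cloud("scene",P,d);cv2.imwrite("pics/s3.png",P)
m=(abs(W[...,0]-530)<95)&(abs(W[...,1]-280)<50)&(W[...,2]>-5)&(W[...,2]<150)
print(np.percentile(W[m][:,2],[1,50,99]).round(1))
print(pose()[0])
```

```text
[ 2.6  7.7 16. ]
[553.73684932 275.75178438 172.92609794]
```

View pics/s3.png

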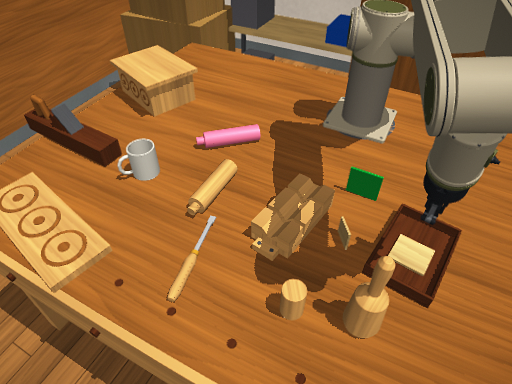

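The stop lies flat in the tray at (412,253). Next is measuring the blank.

Run:
```python
from h import *
for n in("top","scene"):
    z=np.load(n+"0.npz");W=cloud(n,z["p"],z["d"])
    for zl in (25,42,44):
        m=((np.hypot(W[...,0]-565,W[...,1]+265)<125)&(W[...,2]>zl)&(W[...,2]<62)).astype(np.uint8)
        k,l,s,_=cv2.connectedComponentsWithStats(m);Q=W[l==1+s[1:,4].argmax()]
        print(n,zl,len(Q),rect(Q),np.percentile(Q[:,2],[50,98]).round(1),cv2.fitLine(Q[:,:2].astype(np.float32),cv2.DIST_L2,0,1,.01).ravel().round(3))
go(565,-264,200,[180,0,0]); go(520,-20,230,[180,0,81])
```

```text
top 25 1221 (array([ 574.2, -266.5]), array([205.1,  49. ]), 0.64) [47.7 55.9] [ 1.00000e+00  1.10000e-02  5.65251e+02 -2.64792e+02]
top 42 874 (array([ 565.3, -265.3]), array([184.9,  44.3]), 1.42) [49.8 56.5] [ 1.00000e+00  6.00000e-03  5.61136e+02 -2.65996e+02]
top 44 795 (array([ 562.2, -266.2]), array([178.8,  39.6]), 0.69) [50.2 56.7] [ 1.00000e+00  1.10000e-02  5.61311e+02 -2.66177e+02]
scene 25 1023 (array([ 576.9, -262.2]), array([207.4,  50.1]), 0.21) [44.  50.9] [ 1.00000e+00 -1.50000e-02  5.83038e+02 -2.55759e+02]
scene 42 590 (array([ 564.5, -262.4]), array([ 39. , 182.4]), 89.59) [47.5 51.2] [ 1.00000e+00  5.00000e-03  5.71643e+02 -2.60842e+02]
scene 44 508 (array([ 564.3, -262.8]), array([182.3,  35.1]), 0.52) [47.9 51.5] [ 1.00000e+00  5.00000e-03  5.70473e+02 -2.61697e+02]
shift [-531.3   77.5  -62.3] turn [-0.3304  0.2817  1.3935]
shift [-297.4  -10.3  -57.7] turn [-3.993e-01 -3.000e-04 -1.000e-04]
```

jog_arm([
  [[-531,77,-62],[-0.33,0.282,1.394]],
  [[-531,77,-62],[-0.33,0.282,1.394]],
  [[-531,77,-62],[-0.33,0.282,1.394]],
  [[-531,77,-62],[-0.33,0.282,1.394]],
  [[-531,77,-62],[-0.33,0.282,1.394]],
  [[-531,77,-62],[-0.33,0.282,1.394]],
  [[-531,77,-62],[-0.33,0.282,1.394]],
  [[-531,77,-62],[-0.33,0.282,1.394]],
  [[-531,77,-62],[-0.33,0.282,1.394]],
  [[-531,77,-62],[-0.33,0.282,1.394]],
], grip=85)

```text
time: 8.85
tool_pos: [562.3, -224.9, 196.7]
tcp_rot: [180.0, 0.1, -0.3]
ft_force: [0.9, 0.8, 0.0]
finger_gap: 85.3
grip_force: 0.0
```

Run:
```python
from h import *
go(564,-264.5,200,[180,0,0.5])
```

```text
shift [ 2.  39.6 -3.3] turn [ 0.0002  0.0014 -0.0146]
```

jog_arm([
  [[1,25,-2],[0,0,-0.01]],
  [[2,40,-3],[0,0,-0.015]],
  [[2,40,-3],[0,0,-0.015]],
  [[2,40,-3],[0,0,-0.015]],
  [[2,40,-3],[0,0,-0.015]],
])

```text
time: 9.35
tool_pos: [565.6, -261.7, 200.1]
tcp_rot: [-179.9, 0.1, 0.9]
ft_force: [-0.0, 0.1, -0.2]
finger_gap: 85.1
grip_force: 0.0
```

Run:
```python
from h import *
p,R=pose();P,d=r.snapshot("wrist");cv2.imwrite("pics/w4.png",P)
T=np.eye(4);T[:3,:3]=R.as_matrix();T[:3,3]=p;T=T@r.camera_params("wrist")["tool_from_camera"]
W=cloud("wrist",P,d,T);print(p.round(1))
for zl in (30,42,46):
  m=((abs(W[...,1]+264)<45)&(abs(W[...,0]-570)<140)&(W[...,2]>zl)&(W[...,2]<58)).astype(np.uint8)
  k,l,s,_=cv2.connectedComponentsWithStats(m);Q=W[l==1+s[1:,4].argmax()];print(zl,len(Q),rect(Q),np.percentile(Q[:,2],[50,98]).round(1),np.round([Q[:,0].min(),Q[:,0].max()]))
go(564,-264.5,12,[180,0,0.5])
```

```text
[ 565.6 -261.7  200.1]
30 8247 (array([ 575.4, -265.4]), array([204.8,  51.1]), 0.8) [47.3 51.7] [473. 678.]
42 6087 (array([ 563.3, -265.7]), array([179.8,  40.6]), 1.04) [49.1 51.8] [473. 653.]
46 4814 (array([ 563.3, -265.8]), array([179.6,  33.6]), 1.11) [49.7 51.9] [473. 653.]
shift [ -1.5   2.9 188.3] turn [-0.0009  0.0013  0.0078]
```

View pics/w4.png

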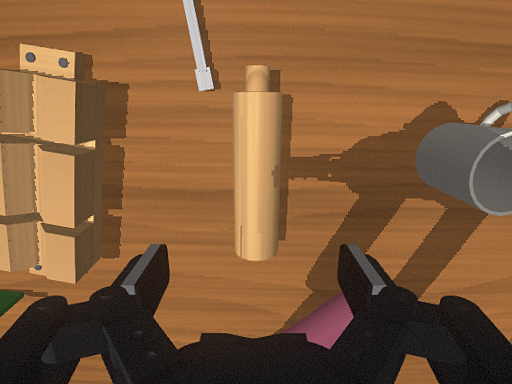

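The wrist view shows the blank at about (257,175), between the fingers, with the tenon away from the robot. The pink one lies clear below, around (330,320).

jog_arm([
  [[0,4,40],[0,0,0]],
  [[0,4,85],[0,0,0]],
  [[0,4,120],[0,0,0]],
  [[0,4,150],[0,0,0]],
  [[0,4,172],[0,0,0]],
  [[0,4,184],[0,0,0]],
  [[0,4,188],[0,0,0]],
  [[0,4,188],[0,0,0]],
  [[0,4,188],[0,0,0]],
])

```text
time: 10.3
tool_pos: [566.6, -267.8, 14.4]
tcp_rot: [179.9, -0.1, 0.9]
ft_force: [0.6, -0.1, 1.1]
finger_gap: 85.1
grip_force: 0.0
```

jog_arm([
  [[0,0,0],[0,0,0]],
  [[0,0,0],[0,0,0]],
  [[0,0,0],[0,0,0]],
  [[0,0,0],[0,0,0]],
  [[0,0,0],[0,0,0]],
  [[0,0,0],[0,0,0]],
  [[0,0,0],[0,0,0]],
  [[0,0,0],[0,0,0]],
], grip=40, force=60)

```text
time: 11.1
tool_pos: [566.2, -267.9, 14.1]
tcp_rot: [180.0, -0.1, 0.8]
ft_force: [-0.7, 1.6, 6.4]
finger_gap: 50.4
grip_force: 62.7
```

jog_arm([
  [[0,0,-5],[0,0,0]],
  [[0,0,-15],[0,0,0]],
  [[0,0,-30],[0,0,0]],
  [[0,0,-50],[0,0,0]],
  [[0,0,-75],[0,0,0]],
  [[0,0,-105],[0,0,0]],
  [[0,0,-130],[0,0,0]],
  [[0,0,-145],[0,0,0]],
  [[0,0,-150],[0,0,0]],
  [[0,0,-150],[0,0,0]],
])

```text
time: 12.1
tool_pos: [565.7, -267.6, 163.3]
tcp_rot: [180.0, -0.0, 0.8]
ft_force: [-0.6, -0.4, -1.4]
finger_gap: 50.2
grip_force: 62.6
```

Run:
```python
from h import *
s=r.sense();print(s["finger_gap"],s["grip_force"],np.round(s["ft_force"],2))
def blk(n):
  P,d=r.snapshot(n)
  p,R=pose();T=None
  if n=="wrist":
    T=np.eye(4);T[:3,:3]=R.as_matrix();T[:3,3]=p;T=T@r.camera_params("wrist")["tool_from_camera"]
  return P,cloud(n,P,d,T),p
for n in("wrist","scene"):
  P,W,p=blk(n);print(p.round(1))
  if n=="scene": cv2.imwrite("pics/s5.png",P[60:300,60:400])
  m=((abs(W[...,1]+266)<32)&(abs(W[...,0]-575)<130)&(W[...,2]>p[2]-15)&(W[...,2]<p[2]+60)).astype(np.uint8)
  HSV=cv2.cvtColor(P,cv2.COLOR_BGR2HSV);m&=(HSV[...,1]>60).astype(np.uint8)
  k,l,s,_=cv2.connectedComponentsWithStats(m);Q=W[l==1+s[1:,4].argmax()]
  # side ends heights
  print(n,len(Q),rect(Q),Q.min(0).round(1),Q.max(0).round(1))
  for a,b in((475,545),(585,655)):
    q=Q[(Q[:,0]>a)&(Q[:,0]<b)]
    if len(q)>20: print(a,b,len(q),np.percentile(q[:,2],[2,97]).round(1))
```

```text
50.156158833742396 62.568862438201904 [-0.57 -0.42 -1.37]
[ 565.1 -267.2  161.9]
wrist 35321 (array([ 602.2, -265.4]), array([150.3,  63.9]), 1.37) [ 526.5 -298.   167.5] [ 677.4 -234.   221.9]
475 545 941 [178.9 198.9]
585 655 20498 [180.8 199.1]
[ 564.7 -267.   161.1]
scene 914 (array([ 609. , -264.6]), array([140.8,  57.6]), 2.21) [ 539.3 -295.5  146.9] [ 679.7 -237.   218.3]
585 655 602 [157.6 198. ]
```

View pics/s5.png

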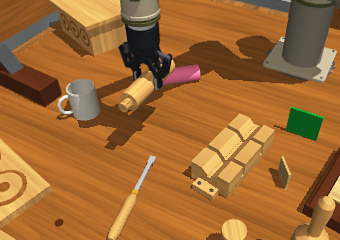

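The blank is held level with about 11 mm between its centre and the TCP. The next step is pinning down the block's centre line.

Run:
```python
from h import *
a=np.radians(-9);ex=np.array([np.cos(a),np.sin(a)]);ey=np.array([-ex[1],ex[0]])
for n in("top","scene","top1","scene1"):
    if n[-1]=="1":
        n=n[:-1];P,d=r.snapshot(n)
    else:
        z=np.load(n+"0.npz");P,d=z["p"],z["d"]
    W=cloud(n,P,d)
    loc=np.dstack([(W[...,:2]-[561,-21])@ex,(W[...,:2]-[561,-21])@ey])
    m=((abs(loc[...,0])<130)&(abs(loc[...,1])<75)&(W[...,2]>54)&(W[...,2]<65))
    k,l,s,_=cv2.connectedComponentsWithStats(m.astype(np.uint8))
    keep=np.isin(l,[i for i in range(1,k) if s[i,4]>60]);L=loc[keep];Q=W[keep]
    print(n,len(L),"top rect local",rect(L),np.percentile(Q[:,2],50).round(1),np.percentile(L,[.5,99.5],axis=0).round(1).tolist())
    # V inner edges
    i=L[(abs(L[:,0])<100)]; 
    # V faces: left & right, fit lines z vs y
    for sg in(1,-1):
        f=(abs(loc[...,0])<100)&(loc[...,1]*sg>3)&(loc[...,1]*sg<19)&(W[...,2]>38)&(W[...,2]<58)&(abs(loc[...,0]+45)>10)&(abs(loc[...,0]-45)>10)
        if f.sum()>40:
            y,zz=loc[f][:,1],W[f][:,2]; print("  face",sg,f.sum(),"y offset (y*sg - (z-38))",np.median(y-sg*(zz-38)).round(1))
```

```text
top 1953 top rect local (array([-0.5, -4.9]), array([111.3, 220.7]), 89.44) 60.4 [[-109.7, -60.1], [108.8, 50.0]]
  face 1 263 y offset (y*sg - (z-38)) -5.0
  face -1 249 y offset (y*sg - (z-38)) -4.3
scene 1585 top rect local (array([ 1. , -0.7]), array([112. , 223.8]), 89.38) 57.9 [[-106.1, -56.0], [111.9, 54.9]]
  face 1 128 y offset (y*sg - (z-38)) 0.7
  face -1 270 y offset (y*sg - (z-38)) -3.3
top 2010 top rect local (array([-0.6, -4.8]), array([111.1, 220.3]), 89.6) 60.1 [[-110.0, -60.0], [108.8, 50.0]]
  face 1 253 y offset (y*sg - (z-38)) -4.9
  face -1 256 y offset (y*sg - (z-38)) -4.0
scene 1821 top rect local (array([ 1.2, -0.5]), array([111.8, 222.5]), 89.89) 57.8 [[-108.2, -55.9], [111.6, 54.8]]
  face 1 163 y offset (y*sg - (z-38)) 0.9
  face -1 370 y offset (y*sg - (z-38)) -3.2
```

Run:
```python
from h import *
go(542,-141,200,[180,0,-9])
```

```text
shift [ -20.9 -126.3  -39. ] turn [-0.0015  0.0036  0.1717]
```

jog_arm([
  [[-2,-10,-6],[0,0,0.02]],
  [[-6,-35,-16],[0,0,0.06]],
  [[-11,-65,-28],[0,0,0.11]],
  [[-16,-95,-36],[0,0,0.15]],
  [[-20,-118,-39],[0,0,0.172]],
  [[-21,-126,-39],[0,0,0.172]],
  [[-21,-126,-39],[0,0,0.172]],
  [[-21,-126,-39],[0,0,0.172]],
  [[-21,-126,-39],[0,0,0.172]],
  [[-21,-126,-39],[0,0,0.172]],
])

```text
time: 13.3
tool_pos: [542.6, -142.7, 201.3]
tcp_rot: [180.0, 0.1, -9.1]
ft_force: [-0.2, 0.7, -2.3]
finger_gap: 50.1
grip_force: 62.7
```

Run:
```python
from h import *
p=np.mean([pose()[0] for _ in range(1)],0);p,R=pose();P,d=r.snapshot("wrist");cv2.imwrite("pics/w6.png",P)
print(p.round(1),R.as_euler("xyz",True).round(2))
Tc=r.camera_params("wrist")["tool_from_camera"];W=cloud("wrist",P,d,Tc) # tool frame
# block top in tool frame: z about p_z-60
h=p[2]-W[...,2]
m=(h>54)&(h<65)&(W[...,1]<-40)
k,l,s,_=cv2.connectedComponentsWithStats(m.astype(np.uint8))
keep=np.isin(l,[i for i in range(1,k) if s[i,4]>60]);L=W[keep]
print("block tool",len(L),rect(L),np.median(p[2]-L[:,2]).round(1),np.percentile(L,[.2,99.8],axis=0).round(1).tolist())
# V faces: by height between 40 and 56
c=rect(L)[0]
for sg in(1,-1):
    y=W[...,1]-c[1]
    f=(h>40)&(h<57)&(abs(y)<24)&(y*sg>2)&(abs(W[...,0]-c[0])<100)
    if f.sum()>50: print("face",sg,f.sum(),np.median(W[f][:,1]-sg*(h[f]-38)).round(1), cv2.fitLine(W[f][:,:2].astype(np.float32),cv2.DIST_L2,0,1,.01).ravel().round(3))
# blank in tool frame
f=(W[...,2]>-80)&(W[...,2]<40)&(abs(W[...,1])<40)&(W[...,0]>25)
k,l,s,_=cv2.connectedComponentsWithStats(f.astype(np.uint8));Q=W[l==1+s[1:,4].argmax()]
print("blank tool",len(Q),rect(Q),np.percentile(Q,[.5,99.5],axis=0).round(1).tolist())
```

```text
[ 542.6 -142.7  201.3] [ 1.80e+02  8.00e-02 -9.07e+00]
block tool 14010 (array([  -1.1, -167.4]), array([220.5, 204.4]), 0.0) 59.0 [[-110.2, -265.5, 140.1], [108.5, -65.4, 147.2]]
face 1 162 -164.9 [ 1.0000e+00  8.0000e-03 -2.8656e+01 -1.5427e+02]
blank tool 23247 (array([68.5,  0.1]), array([51.2, 87.1]), 89.82) [[25.5, -24.6, -37.8], [111.0, 24.6, -14.9]]
```

View pics/w6.png

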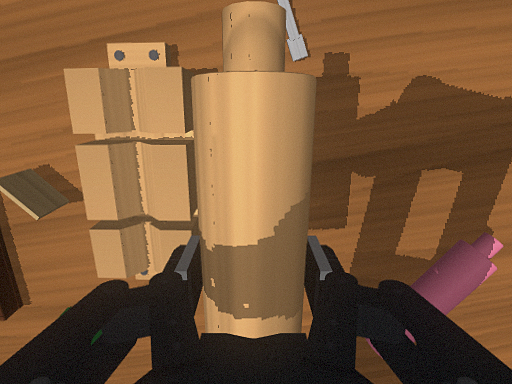

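The wrist view shows the block at left (columns 65–195) with the V near column 125. The blank sits in the middle, parallel to the tool, and the small decoy plate is at (35,190).

Run:
```python
from h import *
p,R=pose();P,d=r.snapshot("wrist");print(p.round(1))
Tc=r.camera_params("wrist")["tool_from_camera"];W=cloud("wrist",P,d,Tc);h=p[2]-W[...,2]
b=(h>55)&(h<64)&(W[...,1]<-40)&(W[...,1]>-185)
L=W[b];print(rect(L),np.percentile(L,[.5,99.5],axis=0).round(1).tolist())
L=W[b&(abs(W[...,0])<30)];hy,e=np.histogram(L[:,1],np.arange(-185,-40,3));print(dict(zip(e.astype(int).tolist(),hy.tolist())))
for sg in(1,-1):
    y=W[...,1]+120
    f=(h>40)&(h<56)&(abs(y)<24)&(y*sg>2)&(abs(W[...,0])<30)
    if f.sum()>20: print("face",sg,f.sum(),np.median(W[f][:,1]-sg*(h[f]-38)).round(1))
q=(W[...,2]>-80)&(W[...,2]<40)&(abs(W[...,1])<40)&(W[...,0]>30)
Q=W[q]
for a in range(30,120,10):
  s=Q[(Q[:,0]>a)&(Q[:,0]<a+10)]
  if len(s): print(a,len(s),s[:,1].min().round(1),s[:,1].max().round(1),s[:,2].min().round(1))
```

```text
[ 542.6 -142.6  201.4]
(array([ -40.9, -122.6]), array([301.7, 115.2]), 1.81) [[-108.5, -175.7, 140.3], [108.1, -65.4, 146.2]]
{-185: 0, -182: 0, -179: 1, -176: 131, -173: 164, -170: 160, -167: 162, -164: 168, -161: 161, -158: 161, -155: 166, -152: 157, -149: 171, -146: 168, -143: 230, -140: 111, -137: 2, -134: 0, -131: 0, -128: 0, -125: 0, -122: 0, -119: 0, -116: 0, -113: 0, -110: 0, -107: 0, -104: 66, -101: 131, -98: 167, -95: 172, -92: 172, -89: 167, -86: 178, -83: 166, -80: 178, -77: 170, -74: 173, -71: 168, -68: 200, -65: 1, -62: 0, -59: 0, -56: 0, -53: 0, -50: 0, -47: 0, -44: 0}
face 1 498 -120.3
face -1 1119 -121.3
30 2598 -25.3 25.5 -39.2
40 2819 -25.3 25.6 -39.1
50 3047 -25.5 25.5 -38.5
60 3266 -25.4 25.8 -38.5
70 3542 -25.3 25.7 -39.1
80 2803 -25.6 26.0 -38.5
90 1764 -13.0 12.3 -25.7
100 1886 -13.0 12.5 -25.6
110 308 -12.4 12.1 -26.1
```

jog_arm([
  [[0,-15,0],[0,0,0]],
  [[1,-40,0],[0,0,0]],
  [[2,-70,0],[0,0,0]],
  [[2,-98,0],[0,0,0]],
  [[2,-115,0],[0,0,0]],
  [[2,-121,0],[0,0,0]],
  [[2,-121,0],[0,0,0]],
  [[2,-121,0],[0,0,0]],
  [[2,-121,0],[0,0,0]],
  [[2,-121,0],[0,0,0]],
])

```text
time: 14.4
tool_pos: [563.6, -23.5, 201.7]
tcp_rot: [180.0, 0.0, -9.1]
ft_force: [0.1, -0.2, -1.8]
finger_gap: 50.3
grip_force: 62.8
```

jog_arm([
  [[0,0,15],[0,0,0]],
  [[0,0,40],[0,0,0]],
  [[0,0,65],[0,0,0]],
  [[0,0,90],[0,0,0]],
  [[0,0,108],[0,0,0]],
  [[0,0,118],[0,0,0]],
  [[0,0,122],[0,0,0]],
  [[0,0,122],[0,0,0]],
  [[0,0,122],[0,0,0]],
  [[0,0,122],[0,0,0]],
])

```text
time: 15.4
tool_pos: [564.5, -22.7, 81.0]
tcp_rot: [-180.0, -0.1, -9.0]
ft_force: [0.8, -0.2, -1.7]
finger_gap: 50.3
grip_force: 62.8
```

Run:
```python
from h import *
p,R=pose();P,d=r.snapshot("wrist");print(p.round(1),R.as_euler("xyz",True).round(2))
Tc=r.camera_params("wrist")["tool_from_camera"];W=cloud("wrist",P,d,Tc);h=p[2]-W[...,2]
b=(h>55)&(h<64)&(abs(W[...,1])<62)&(W[...,0]>25)&(W[...,0]<150)
L=W[b]
for a in range(30,110,15):
  s=L[(L[:,0]>a)&(L[:,0]<a+15)]
  q=W[(abs(W[...,1])<30)&(W[...,2]<-5)&(W[...,0]>a)&(W[...,0]<a+15)]
  print(a,len(s),np.percentile(s[:,1],[1,99]).round(1) if len(s)>9 else '',q[:,1].min().round(1),q[:,1].max().round(1),len(q))
```

```text
[564.5 -22.7  81. ] [-1.80e+02 -8.00e-02 -9.02e+00]
30 817 [-53.4  56. ] -25.4 25.6 3983
45 1908 [-53.3  56.2] -25.3 25.6 4474
60 2239 [-53.1  56. ] -25.5 25.6 4995
75 2362 [-52.9  56. ] -25.5 25.8 4605
90 4214 [-52.6  56. ] -13.0 12.4 2686
105 314 [-52.   55.9] -12.7 12.3 1259
```

jog_arm([
  [[0,1,5],[0,0,0]],
  [[0,1.3,10],[0,0,0]],
  [[0,1.3,14],[0,0,0]],
  [[0,1.3,16],[0,0,0]],
  [[0,1.3,16],[0,0,0]],
  [[0,1.3,16],[0,0,0]],
])

```text
time: 16.05
tool_pos: [563.4, -23.8, 63.7]
tcp_rot: [-180.0, 0.0, -9.0]
ft_force: [0.0, -0.7, -2.4]
finger_gap: 49.9
grip_force: 62.9
```

jog_arm([
  [[0,0,0.5],[0,0,0]],
  [[0,0,1],[0,0,0]],
  [[0,0,1],[0,0,0]],
  [[0,0,1],[0,0,0]],
])

```text
time: 16.45
tool_pos: [563.6, -23.9, 63.1]
tcp_rot: [-180.0, 0.0, -9.0]
ft_force: [-1.9, 0.0, 2.4]
finger_gap: 49.8
grip_force: 63.2
```

Contact is beginning at TCP z of about 63, as expected. I'll press in small steps.

jog_arm([
  [[0,0,0.3],[0,0,0]],
  [[0,0,0.5],[0,0,0]],
  [[0,0,0.5],[0,0,0]],
  [[0,0,0.5],[0,0,0]],
])

```text
time: 16.85
tool_pos: [563.6, -23.9, 63.0]
tcp_rot: [-180.0, 0.0, -9.0]
ft_force: [-3.7, -0.1, 6.4]
finger_gap: 50.4
grip_force: 63.7
```

jog_arm([
  [[0,0,0.3],[0,0,0]],
  [[0,0,0.6],[0,0,0]],
  [[0,0,0.6],[0,0,0]],
  [[0,0,0.6],[0,0,0]],
  [[0,0,0.6],[0,0,0]],
])

```text
time: 17.35
tool_pos: [563.7, -23.9, 62.9]
tcp_rot: [-180.0, 0.0, -9.0]
ft_force: [-5.3, -0.1, 11.8]
finger_gap: 50.0
grip_force: 64.2
```

Run:
```python
from h import *
s=r.sense();print(np.round(s["ft_force"],2),np.round(s["wrist_torque"],3),s["tool_pos"].round(1) if hasattr(s["tool_pos"],"round") else s["tool_pos"])
p,R=pose();P,d=r.snapshot("wrist")
cv2.imwrite("pics/w7.png",P)
Tc=r.camera_params("wrist")["tool_from_camera"];W=cloud("wrist",P,d,Tc)
for a in range(35,115,15):
  X=(W[...,0]>a)&(W[...,0]<a+15)
  q=W[X&(abs(W[...,1])<30)&(W[...,2]<-12)]; t=W[X&(abs(W[...,1])>32)&(abs(W[...,1])<62)&(abs(p[2]-W[...,2]-60)<8)]
  if len(q)>20 and len(t)>20:print(a,"blank y",q[:,1].min().round(1),q[:,1].max().round(1),"top",np.percentile(q[:,2],1).round(1),"block y",np.percentile(t[:,1],[1,99]).round(1),"z",np.median(t[:,2]).round(1))
P,d=r.snapshot("scene");cv2.imwrite("pics/s7.png",P[120:320,180:480])
```

```text
[-5.27 -0.05 11.79] [ 0.038  0.973 -0.443] [563.7 -23.9  62.9]
35 blank y -25.3 25.7 top -37.6 block y [-54.6  54.7] z 4.1
50 blank y -25.2 25.8 top -37.7 block y [-54.4  54.6] z 3.8
65 blank y -25.4 26.1 top -37.7 block y [-54.3  54.7] z 3.8
80 blank y -25.3 25.7 top -37.5 block y [-54.2  54.8] z 3.8
95 blank y -12.4 12.7 top -24.8 block y [-54.2  54.8] z 3.8
```

View pics/s7.png

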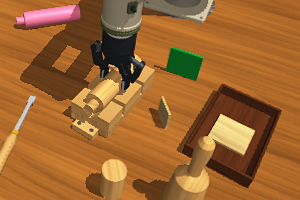

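The scene crop shows the blank lying in the V at (100,95) with the gripper on it, and the stop flat in the tray. The blank's top is 41.4 mm above the block top (40.8 expected), and it is centred within 0.2 mm across. I'll settle briefly, then hand in.

jog_arm([
  [[0,0,0],[0,0,0]],
  [[0,0,0],[0,0,0]],
  [[0,0,0],[0,0,0]],
  [[0,0,0],[0,0,0]],
  [[0,0,0],[0,0,0]],
  [[0,0,0],[0,0,0]],
  [[0,0,0],[0,0,0]],
  [[0,0,0],[0,0,0]],
])

```text
time: 18.25
tool_pos: [563.7, -24.0, 62.9]
tcp_rot: [-180.0, 0.0, -9.0]
ft_force: [-5.4, 0.8, 10.6]
finger_gap: 49.7
grip_force: 64.2
```

```bash
python3 -c "
from bench import r
s=r.sense();print(s['ft_force'],s['finger_gap'])
if 6<s['ft_force'][2]<20: print(r.hand_in())"
```

```text
[-5.42452066  0.77047732 10.58178509] 49.72848536613447
the job is handed in; nothing more can be done
None
```

The job is handed in, with no verdict shown: the stop lies flat and released in the tray, and the blank is bedded centrally in the V, still gripped and pressed with about 11 N.

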